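# Fold the ratchet easel board flat

## Robot

A 6-joint arm with a two-finger parallel gripper is mounted at the origin on a cart in front of the work surface, level with it; the furniture and walls round the work are solid. World frame = base frame: x ahead of the robot, y to its left, z up, the work surface at z = 0. Lengths are in m, angles in rad, forces in N, time in s.
With the tool pointing down it reaches from about 0.325 to 1 m from the base axis. Payload 5.1 kg.
Tool frame: the origin (TCP) lies on the centre line of the jaws, within the pads' length; the fingertips stand 22 mm ahead of it and the grasp point (between the pads) lies 3 mm ahead of it; z points along the fingers, y is the direction in which the jaws open and shut (so a half turn about z gives the same grasp; the last joint's range is limited). The gripper opens to 85 mm and grips with 20 to 120 N. Pads are 22 mm wide; open, the fingers measure 114 mm over their backs; the gripper's body (76 mm by 85 mm) begins 54 mm behind the grasp point. The pads swing forward as they close: fully open they stand 13 mm farther back than shut.
Start: joints at [1.104, 0.124, 1.65, -0, 1.367, -0.083], TCP at [0.243, 0.603, 0.253] pointing down, gripper open.
Joint ranges: [-2.61, 2.61], [-1.02, 2.33], [0.03, 2.71], [-1.35, 4.49], [0.32, 2.68], [-2.91, 2.91]. Speed limits (rad/s): [2.57, 2.57, 3.14, 3.14, 3.14, 3.14].

## Interface

Orientations are given as a unit quaternion [x, y, z, w].
In Python, from station import telemetry, optics, order gives the robot as it stands.
- The arm moves only by the shell command python3 -m pendant 'ROWS' [FORCE]. ROWS is JSON, a list of rows, each an object with "gripper": the closure in counts, from 0 (fully open) to 255 (shut); "dp": the shift along the tool's x, y, z in mm, a list of three; "spin": the turn about the tool's z in degrees. In form: [{"gripper": gripper, "dp": [tx, ty, tz], "spin": spin}, ...]. A call has 1 to 5 rows; each row shifts and turns the pose as measured when the row begins, along the tool's axes as they then stand; what a row does not reach is not made up. A row lasts 1/12 s, in which the tool goes at most 41.7 mm and 7.16 degrees, less where a joint would pass 70% of its speed; a pose out of reach is approached as far as the arm can. A call is refused whole if a number of a shift passes 41.7 or a number of a turn 7.16, either way. A call with a gripper value outside its range is refused whole. The fingers move at their own pace and stop on an object; FORCE is the grip in N (left out, the last holds). Time passes only in rows, so rows that do not move let the fingers close. It gives the time, the measured TCP pose, the force and the opening at its end, in the units of the state.
- telemetry.get_obs(): the state, without advancing time (a new reading comes with each control period).
- optics.read_camera(name): name is "scene" or "top" or "wrist"; returns (picture, depth): 420x560x3 uint8, blue, green, red; 420x560 float32, m along the optical axis (not along the pixel's ray), 0 where there is no reading.
- optics.camera_params(name): a dict with "camera_matrix" (3x3 intrinsics, pixels), "dist_coeffs" ([k1, k2, p1, p2, k3] as OpenCV has them; the pictures are not rectified), "R" (3x3) and "t" (3): a world point X has camera coordinates R X + t; the wrist camera has in their place "T_tool_cam" (4x4, takes a point from camera to tool coordinates, whose origin is the TCP and whose axes are the flange's). Camera axes: x right, y down, z forward; pixel columns grow to the right and rows downward; lengths in m; the calibration is good to about 2 mm. A picture is of the moment at which its call begins: read the wrist's pose just before it. camera_params takes no time and is no camera call.
- order.close_job(): hands the job in, once; it reports no verdict.
The state is a dict: "time": time; "joints": joint angles; "qd": joint speeds; "effort": joint torques, N m; "position": TCP position; "orientation": TCP orientation; "ft_force": force on the tool from outside, world axes, zero at the start; "moment": the same for the moment, N m; "grip_width": finger opening in m.
Only numpy, scipy, OpenCV 4.12 (cv2) and the standard library are available. Lean on these libraries where they do the work, as an engineer would, in place of code of your own. Each camera call takes 0.05 s, during which the arm holds its last target. There are 200 camera calls.

## Task

Fold the small sketch-box easel flat: press the ratchet's release paddle at its side fully down with the fingertips so that the pawl comes free of the teeth and stays free, and only then push the tilted board down until it lies fully flat on its box. Only press and push, never lift the board, leave the paddle pressed down, and leave the cup, the pen and the jar near by where they are.

Things in the scene. Friction and masses are not known exactly. Their poses are not given: they have to be found in the camera images.
- easel: Plywood easel box, fixed, 240x220x50 mm (x,y,z). Origin: centre of its underside. x runs from the board's hinged edge to its raised edge, y along the hinge, z up. Hinge line at x=-115, z=52 mm. On the -y side, at y=-110 to -137 mm: toothed steel hub (radius 45 mm, round the hinge axis) and the pawl on an aluminium bracket (up to z=123 mm).
- board (a joint): Angle of the drawing board, rad: 0 fully flat on the box, larger is steeper; starts at 0.47 to 0.6. With the pawl engaged a tooth stops it at about 0.45 (it gives a little, springily, to 0.37 at 20 N). The hinge is stiff: the board stays at any angle and must be pushed, with about 2 to 5 N near its free edge once the pawl is free.
- push_point (a point): Middle of the board's upper face near its free edge, 195 mm from the hinge line, a good place to push down; 64 mm above the table when flat. Plain plywood panel 12 mm thick, 220 mm wide, reaching -5 to 235 mm from the hinge line, with a paper sheet and a low lip at the hinged edge; its underside passes through the hinge line. The point's z is the face's normal.
- pawl (a joint): Angle of the pawl, a steel rocker, rad: 0 engaged in the teeth, 0.30 its stop with the paddle fully down; clear of the teeth beyond about 0.15. No return spring: friction keeps it where it is left. The paddle needs about 3 N and moves 14 mm down from 0 to 0.30.
- paddle (a point): Middle of the upper face of the release paddle, a ribbed dark steel plate 36x36x6 mm on the pawl's outer end, beside the box (its -y side), 118 mm above the table when the pawl is engaged. Its inner edge is 37 mm outside the board's side edge. Press it straight down; free space beneath.
- cup_ochre_out: Bystander: a lidded paint cup, 71 mm wide, 55 mm high, loose; origin at the centre of its underside.
- pen_2: Bystander: a white marker pen, 135 mm long, 16 mm thick, lying loose; origin at the centre of its underside.
- jar_gesso: Bystander: a white screw-top jar, 69 mm wide, 83 mm high, loose; origin at the centre of its underside.

How it is judged:
By the outcome, as a careful person would: the job done as asked, in the order asked, and still so for the second after the job is handed in, with the robot touching nothing.
It also fails if it takes over 38 s, if anything falls off the work surface, if the arm or the gripper's body presses on something with over 40 N, if the wrist force passes 120 N, or if a joint passes its speed limit or range.

## Working session

There is one attempt and no reset: what is moved stays moved. The work goes in short steps, Python scripts to look and compute and a shell command to move; the robot and the scene stay as the last step left them, time stands still between calls to the robot, and variables do not carry over. Pictures are saved under pics/ and viewed, on a budget of 10 in all, crops included, one or two more only if the job needs it, and the job is handed in when it is done.

```bash
ls; mkdir -p pics
cat > h.py <<'E'
import numpy as np, cv2
from station import telemetry, optics, order
def cloud(n):
    img,d=optics.read_camera(n); p=optics.camera_params(n)
    K=np.array(p["camera_matrix"],float); D=np.array(p["dist_coeffs"],float)
    h,w=d.shape; u,v=np.meshgrid(np.arange(w),np.arange(h))
    q=cv2.undistortPoints(np.stack([u,v],-1).reshape(-1,1,2).astype(np.float64),K,D).reshape(h,w,2)
    X=np.dstack([q[...,0]*d,q[...,1]*d,d])
    R=np.array(p["R"]);t=np.array(p["t"]).ravel()
    W=(X-t)@R; W[d==0]=np.nan
    return img,W
E
python3 - <<'E'
from h import *
o=telemetry.get_obs(); print({k:np.round(v,3).tolist() for k,v in o.items()})
for n in("scene","top"):
    i,W=cloud(n); cv2.imwrite(f"pics/{n}1.png",i); np.save(n+".npy",W)
E
```

```text
pics
{'time': 0.0, 'joints': [1.104, 0.124, 1.652, 0.0, 1.367, -0.083], 'qd': [0.0, -0.001, -0.002, 0.001, -0.002, -0.002], 'effort': [-0.0, -42.36, -36.546, -0.0, 0.007, 0.0], 'position': [0.243, 0.602, 0.252], 'orientation': [0.191, 0.982, -0.001, -0.0], 'ft_force': [-0.202, -0.118, -0.138], 'moment': [0.018, 0.001, -0.037], 'grip_width': 0.085}
```

View pics/scene1.png

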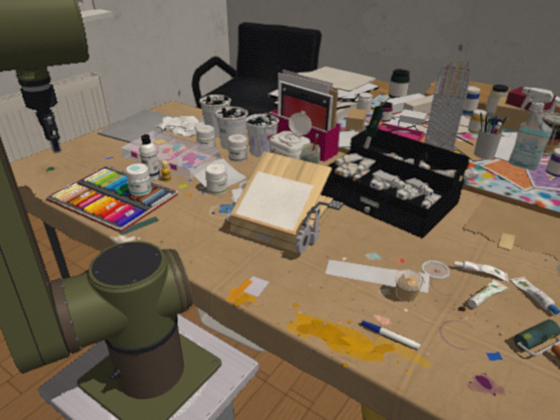

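View pics/top1.png

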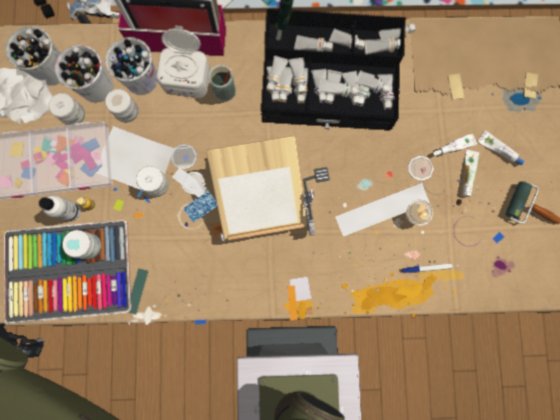

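The scene view shows the easel in the middle, with its raised edge away from the robot. In the top view the board is at about (257,188) and the dark ribbed paddle at (321,174). The pen (427,268), cup (420,212) and jar are clear of it.

Run:
```python
from h import *
W=np.load("top.npy")
def P(u,v): return np.round(np.nanmedian(W[v-1:v+2,u-1:u+2].reshape(-1,3),0),3)
for n,u,v in[("pad",321,174),("padL",316,175),("padR",326,173),("padT",320,170),("padB",322,179),("hubarm",309,200),("sheet",260,200),("box",322,122)]: print(n,P(u,v))
for v in range(145,240,10): print(v,P(255,v))
# board plane
B=W[150:225,222:292].reshape(-1,3); B=B[np.isfinite(B).all(1)]
c=np.median(B,0)
for _ in range(5):
    A=np.c_[B[:,:2],np.ones(len(B))]; s=np.linalg.lstsq(A,B[:,2],rcond=None)[0]; r=abs(A@s-B[:,2]); B=B[r<max(.004,2*np.median(r))]
print(s,len(B),"tilt",np.arctan(np.hypot(*s[:2])),"dir",np.degrees(np.arctan2(s[1],s[0])))
# paddle points by height
M=(W[...,2]>.105)&(W[...,2]<.13); M[:150]=0;M[200:]=0;M[:,:313]=0;M[:,332:]=0
Q=W[M]; print(len(Q),Q.mean(0),Q.min(0),Q.max(0)); v,u=np.where(M);print(u.min(),u.max(),v.min(),v.max(), cv2.minAreaRect((Q[:,:2]*1000).astype(np.float32)))
i=cv2.imread("pics/top1.png")[130:250,200:350]; cv2.imwrite("pics/c1.png",cv2.resize(i,None,fx=5,fy=5,interpolation=2)[:600,:800])
# anything tall around
g=W[60:260,180:360]; print("max z",np.nanmax(g[...,2]))
```

```text
pad [ 0.611 -0.067  0.119]
padL [ 0.608 -0.054  0.121]
padR [ 0.613 -0.08   0.12 ]
padT [ 0.621 -0.065  0.12 ]
padB [ 0.597 -0.069  0.121]
hubarm [ 0.546 -0.035  0.117]
sheet [0.55  0.089 0.106]
box [ 0.777 -0.084  0.032]
145 [0.675 0.097 0.172]
155 [0.653 0.098 0.161]
165 [0.63  0.099 0.148]
175 [0.608 0.1   0.137]
185 [0.585 0.1   0.127]
195 [0.562 0.101 0.113]
205 [0.538 0.102 0.102]
215 [0.514 0.103 0.088]
225 [0.49  0.104 0.075]
235 [0.467 0.106 0.072]
[ 0.52789387  0.08041698 -0.19120129] 4570 tilt 0.49046370262232764 dir 8.66159041610221
203 [ 0.60849034 -0.06635587  0.1194488 ] [ 0.55710658 -0.0877604   0.1128696 ] [ 0.62875287 -0.04508001  0.12445343]
313 329 167 195 ((592.7381591796875, -66.88581848144531), (41.296993255615234, 72.80924224853516), 87.89761352539062)
max z 0.18024090170538928
```

View pics/c1.png

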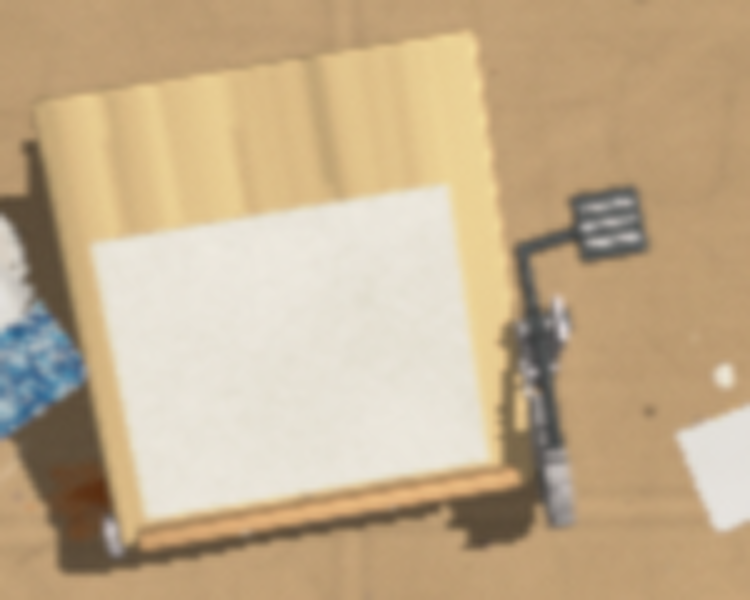

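The crop puts the paddle centre at full-image pixel (321.8,174.8). That is about (0.609,-0.068,0.119) in world, and the height matches the stated 118 mm. The board is tilted 0.49 rad and the easel yaw is 8.7°. I'll shut the fingers, align with the easel and travel there at height.

```bash
python3 -m pendant '[{"gripper":255,"dp":[0,0,0],"spin":-6.2},{"gripper":255,"dp":[0,0,0],"spin":-6.2},{"gripper":255,"dp":[0,0,0],"spin":-6.2},{"gripper":255,"dp":[0,0,0],"spin":-6.2},{"gripper":255,"dp":[0,0,0],"spin":-6.2}]' 40
python3 -m pendant '[{"gripper":255,"dp":[-14,-38,0],"spin":0},{"gripper":255,"dp":[-14,-38,0],"spin":0},{"gripper":255,"dp":[-14,-38,0],"spin":0},{"gripper":255,"dp":[-14,-38,0],"spin":0},{"gripper":255,"dp":[-14,-38,0],"spin":0}]'
cat >> h.py <<'E'
from scipy.spatial.transform import Rotation as Ro
def to(x,y,z):
    o=telemetry.get_obs(); R=Ro.from_quat(o["orientation"]).as_matrix()
    print("dp mm",np.round(1000*R.T@(np.array([x,y,z])-o["position"]),1),"toolx",np.degrees(np.arctan2(R[1,0],R[0,0])).round(1),"z",R[:,2].round(3),"F",np.round(o["ft_force"],1),"w",o["grip_width"],"t",o["time"],"p",np.round(o["position"],4))
E
python3 -c "
from h import *
to(.609,-.068,.165)"
```

```text
time: 0.52
position: [0.2424, 0.6007, 0.2483]
orientation: [-0.09, 0.996, -0.003, -0.002]
ft_force: [0.1, 0.5, 0.3]
grip_width: 0.0255
time: 0.93
position: [0.3444, 0.4257, 0.2444]
orientation: [-0.099, 0.995, -0.005, -0.005]
ft_force: [-0.1, 1.0, 0.7]
grip_width: 0.0001
dp mm [-162.9 -535.5   82.4] toolx -168.6 z [-0.008 -0.011 -1.   ] F [-0.1  1.   0.7] w 6.795849248843811e-05 t 0.9333 p [0.3444 0.4257 0.2444]
```

```bash
python3 -m pendant '[{"gripper":255,"dp":[-12,-39,-1],"spin":1},{"gripper":255,"dp":[-12,-39,-1],"spin":1},{"gripper":255,"dp":[-12,-39,-1],"spin":1},{"gripper":255,"dp":[-12,-39,-1],"spin":0},{"gripper":255,"dp":[-12,-39,-1],"spin":0}]'
python3 -m pendant '[{"gripper":255,"dp":[-12,-39,-1],"spin":0},{"gripper":255,"dp":[-12,-39,-1],"spin":0},{"gripper":255,"dp":[-12,-39,-1],"spin":0},{"gripper":255,"dp":[-12,-39,-1],"spin":0},{"gripper":255,"dp":[-12,-39,-1],"spin":0}]'
python3 -c "
from h import *
to(.609,-.068,.165)"
```

```text
time: 1.35
position: [0.4351, 0.238, 0.2479]
orientation: [-0.073, 0.997, -0.006, -0.006]
ft_force: [0.5, 0.4, -1.0]
grip_width: -0.0002
time: 1.77
position: [0.5213, 0.0484, 0.2527]
orientation: [-0.073, 0.997, -0.006, -0.007]
ft_force: [1.2, 0.5, 0.8]
grip_width: -0.0
dp mm [ -71.1 -126.9   88.1] toolx -171.7 z [-0.012 -0.013 -1.   ] F [1.2 0.5 0.8] w -4.1357026365237946e-05 t 1.7667 p [0.5213 0.0484 0.2527]
```

```bash
python3 -m pendant '[{"gripper":255,"dp":[-18,-32,0],"spin":0},{"gripper":255,"dp":[-18,-32,0],"spin":0},{"gripper":255,"dp":[-18,-32,0],"spin":0},{"gripper":255,"dp":[-17,-31,0],"spin":0},{"gripper":255,"dp":[0,0,0],"spin":0}]'
python3 - <<'E'
from h import *
to(.609,-.068,.165)
R=Ro.from_quat(telemetry.get_obs()["orientation"]).as_matrix();p=telemetry.get_obs()["position"]
i,d=optics.read_camera("wrist");c=optics.camera_params("wrist");T=np.array(c["T_tool_cam"])
tip=np.linalg.inv(T)@[0,0,.022,1]; print("T",T.round(3)); print("tip px",cv2.projectPoints(tip[None,:3],np.zeros(3),np.zeros(3),np.array(c["camera_matrix"]),np.array(c["dist_coeffs"]))[0].ravel())
cv2.imwrite("pics/w1.png",i)
K=np.array(c["camera_matrix"])
X=np.array([.609,-.068,.119]); q=np.linalg.inv(T)@np.r_[R.T@(X-p),1]
print("paddle px",cv2.projectPoints(q[None,:3],np.zeros(3),np.zeros(3),K,np.array(c["dist_coeffs"]))[0].ravel(), q)
np.savez("w1",d=d)
E
```

```text
time: 2.18
position: [0.613, -0.0807, 0.2506]
orientation: [-0.069, 0.998, -0.006, -0.008]
ft_force: [-0.9, 0.6, -0.2]
grip_width: -0.0001
dp mm [ 0.9 14.1 85.5] toolx -172.1 z [-0.014 -0.014 -1.   ] F [-0.9  0.6 -0.2] w -7.21686883216556e-05 t 2.1833 p [ 0.613  -0.0807  0.2506]
T [[-0.    -0.966 -0.259  0.065]
 [ 1.    -0.     0.001 -0.001]
 [-0.001 -0.259  0.966 -0.121]
 [ 0.     0.     0.     1.   ]]
tip px [276.16736321 261.2545675 ]
paddle px [294.0665909  204.00305534] [ 0.01498349 -0.00339162  0.26093747  1.        ]
```

View pics/w1.png

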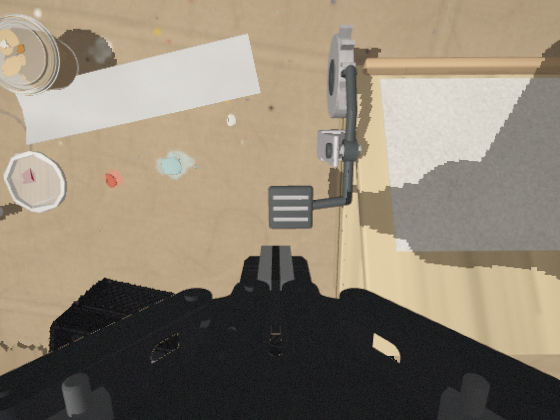

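The wrist view has the paddle at (290,206) against a predicted (294,204), so they agree within 2 mm. The shut fingertips are just behind it. I'll centre on it and come down above it.

```bash
python3 -m pendant '[{"gripper":255,"dp":[1,12,20],"spin":0},{"gripper":255,"dp":[0,0,25],"spin":0},{"gripper":255,"dp":[0,0,25],"spin":0},{"gripper":255,"dp":[0,0,10],"spin":0},{"gripper":255,"dp":[0,0,0],"spin":0}]'
python3 -c "
from h import *
to(.608,-.069,.141)"
```

```text
time: 2.65
position: [0.6062, -0.0648, 0.1681]
orientation: [-0.069, 0.998, -0.005, -0.008]
ft_force: [-0.1, 0.3, 0.1]
grip_width: 0.0001
dp mm [-1.7 -4.2 27.1] toolx -172.1 z [-0.016 -0.01  -1.   ] F [-0.1  0.3  0.1] w 0.00010162169662755185 t 2.65 p [ 0.6062 -0.0648  0.1681]
```

```bash
python3 -m pendant '[{"gripper":255,"dp":[-2,-4,9],"spin":0},{"gripper":255,"dp":[0,0,9],"spin":0},{"gripper":255,"dp":[0,0,6],"spin":0},{"gripper":255,"dp":[0,0,0],"spin":0}]'
python3 -c "
from h import *
to(.608,-.069,.141)"
```

```text
time: 2.98
position: [0.609, -0.0675, 0.1448]
orientation: [-0.07, 0.998, -0.005, -0.007]
ft_force: [-0.7, -0.7, 0.1]
grip_width: 0.0002
dp mm [ 1.1 -1.3  3.8] toolx -172.0 z [-0.013 -0.011 -1.   ] F [-0.7 -0.7  0.1] w 0.00018018782324135651 t 2.9833 p [ 0.609  -0.0675  0.1448]
```

```bash
for k in 1; do python3 -m pendant '[{"gripper":255,"dp":[0,-1,4],"spin":0},{"gripper":255,"dp":[0,0,4],"spin":0}]'; python3 -m pendant '[{"gripper":255,"dp":[0,0,4],"spin":0},{"gripper":255,"dp":[0,0,4],"spin":0}]'; python3 -m pendant '[{"gripper":255,"dp":[0,0,3],"spin":0}]'; done
```

```text
time: 3.15
position: [0.6102, -0.0688, 0.1385]
orientation: [-0.07, 0.998, -0.005, -0.005]
ft_force: [-3.0, 0.3, 3.8]
grip_width: -0.0001
time: 3.32
position: [0.6109, -0.0689, 0.1321]
orientation: [-0.07, 0.998, -0.005, -0.005]
ft_force: [-1.7, 0.8, 3.7]
grip_width: 0.0003
time: 3.4
position: [0.6111, -0.069, 0.1295]
orientation: [-0.07, 0.998, -0.005, -0.004]
ft_force: [-1.5, 0.8, 3.4]
grip_width: 0.0002
```

```bash
python3 -m pendant '[{"gripper":255,"dp":[0,0,4],"spin":0}]'; python3 -m pendant '[{"gripper":255,"dp":[0,0,4],"spin":0}]';python3 -m pendant '[{"gripper":255,"dp":[0,0,4],"spin":0}]'
```

```text
time: 3.48
position: [0.6116, -0.069, 0.1274]
orientation: [-0.07, 0.998, -0.005, -0.004]
ft_force: [-11.2, 4.4, 28.2]
grip_width: -0.0003
time: 3.57
position: [0.6131, -0.0692, 0.1273]
orientation: [-0.07, 0.998, -0.005, -0.002]
ft_force: [-5.5, 1.6, 19.3]
grip_width: 0.0001
time: 3.65
position: [0.6148, -0.0694, 0.1271]
orientation: [-0.07, 0.998, -0.006, -0.0]
ft_force: [-3.5, 1.4, 12.4]
grip_width: 0.0003
```

The paddle hit its stop: TCP z is 0.127 as predicted, and the force jumped to 28 N. Next I'll retreat straight up and look.

```bash
python3 -m pendant '[{"gripper":255,"dp":[0,0,-15],"spin":0},{"gripper":255,"dp":[0,0,-35],"spin":0},{"gripper":255,"dp":[0,0,-40],"spin":0},{"gripper":255,"dp":[0,0,-40],"spin":0},{"gripper":255,"dp":[0,0,0],"spin":0}]'
python3 - <<'E'
from h import *
o=telemetry.get_obs()
i,d=optics.read_camera("wrist"); cv2.imwrite("pics/w2.png",i)
c=optics.camera_params("wrist");T=np.array(c["T_tool_cam"]);K=np.array(c["camera_matrix"])
R=Ro.from_quat(o["orientation"]).as_matrix()
h,w=d.shape;u,v=np.meshgrid(np.arange(w),np.arange(h))
q=cv2.undistortPoints(np.stack([u,v],-1).reshape(-1,1,2).astype(float),K,np.array(c["dist_coeffs"])).reshape(h,w,2)
X=np.dstack([q*d[...,None],d])@T[:3,:3].T+T[:3,3]; W=X@R.T+o["position"]
M=(abs(W[...,0]-.606)<.03)&(abs(W[...,1]+.069)<.025)&(W[...,2]>.06)&(W[...,2]<.14)
Q=W[M];print(len(Q),Q.mean(0).round(4),np.percentile(Q[:,2],[5,50,95]))
# push point from hinge geometry: plane fit of board from top cloud
Wt=np.load("top.npy"); f=lambda y,x:Wt[y,x]
s=(.5279,.0804,-.1912); th=.4905; e=np.array([np.cos(.1512),np.sin(.1512)]); ey=np.array([-e[1],e[0]])
# lateral centre from board side edges: z>plane-3mm points
A=Wt[140:235,200:310].reshape(-1,3);A=A[np.isfinite(A).all(1)];A=A[abs(A[:,:2]@s[:2]+s[2]-A[:,2])<.004]
l=A[:,:2]@ey; a=A[:,:2]@e; print("lat",np.percentile(l,[.5,99.5]),"along",np.percentile(a,[.5,99.5]))
lc=np.mean(np.percentile(l,[.5,99.5]))
# hinge: underside through z=.052 ; face at hinge normal offset 12mm
g=np.hypot(*s[:2]); # z = g*a + s2 ; face point above hinge: (a_h-.012 sin, .052+.012 cos)
ah=(.052+.012*np.cos(th)-s[2])/g+.012*np.sin(th); print("hinge along",ah)
for t in(th,0): 
  al=ah+.195*np.cos(t)-.012*np.sin(t); print("push",t,(al*e+lc*ey).round(4),.052+.195*np.sin(t)+.012*np.cos(t))
to(*(( ah+.195*np.cos(th)-.012*np.sin(th))*e+lc*ey),.2)
E
```

```text
time: 4.07
position: [0.6144, -0.0682, 0.2581]
orientation: [-0.07, 0.998, -0.006, -0.002]
ft_force: [0.7, -0.4, 2.6]
grip_width: 0.0003
1612 [ 0.6102 -0.0692  0.1057] [0.10069011 0.10595063 0.10983398]
lat [-0.10484261  0.11462914] along [0.48587146 0.68787856]
hinge along 0.4809171217379525
push 0.4905 [0.6392 0.1023] 0.15444323339661087
push 0 [0.6675 0.1066] 0.064
dp mm [-49.9 165.6  52.1] toolx -172.0 z [-0.007 -0.011 -1.   ] F [ 0.2 -0.1 -0.4] w 8.54711522418632e-05 t 4.1167 p [ 0.6131 -0.068   0.2542]
```

View pics/w2.png

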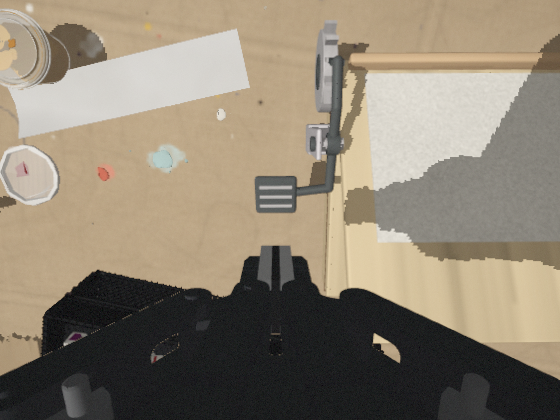

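The paddle face is now at z = 0.106, which is 13–14 mm down, and tilted. It stayed there after I released it: the wrist view shows it at (275,194) with the fingers clear. Next is a point over the board near its free edge.

```bash
python3 -m pendant '[{"gripper":255,"dp":[-14,38,0],"spin":0},{"gripper":255,"dp":[-14,38,0],"spin":0},{"gripper":255,"dp":[-14,38,0],"spin":0},{"gripper":255,"dp":[-14,38,0],"spin":0},{"gripper":255,"dp":[-4,10,0],"spin":0}]'
python3 -c "
from h import *
to(.6576,.1051,.195)"
```

```text
time: 4.53
position: [0.6517, 0.1013, 0.2466]
orientation: [-0.064, 0.998, -0.007, -0.004]
ft_force: [-0.8, -0.5, -0.4]
grip_width: -0.0001
dp mm [-6.8  3.7 51.5] toolx -172.6 z [-0.007 -0.013 -1.   ] F [-0.8 -0.5 -0.4] w -9.316218662037988e-05 t 4.5333 p [0.6517 0.1013 0.2466]
```

```bash
python3 -m pendant '[{"gripper":255,"dp":[-6,2,18],"spin":0},{"gripper":255,"dp":[0,0,18],"spin":0},{"gripper":255,"dp":[0,0,14],"spin":0},{"gripper":255,"dp":[0,0,0],"spin":0}]'
python3 -m pendant '[{"gripper":255,"dp":[0,0,6],"spin":0},{"gripper":255,"dp":[0,0,6],"spin":0},{"gripper":255,"dp":[0,0,6],"spin":0}]'
python3 -m pendant '[{"gripper":255,"dp":[0,0,6],"spin":0},{"gripper":255,"dp":[0,0,6],"spin":0}]'
```

```text
time: 4.87
position: [0.6568, 0.1082, 0.1887]
orientation: [-0.068, 0.998, -0.007, -0.005]
ft_force: [-1.1, 0.2, -1.6]
grip_width: -0.0002
time: 5.12
position: [0.6589, 0.1076, 0.172]
orientation: [-0.068, 0.998, -0.007, -0.002]
ft_force: [0.7, 1.1, 5.2]
grip_width: 0.0001
time: 5.28
position: [0.6609, 0.1073, 0.1621]
orientation: [-0.067, 0.998, -0.006, 0.001]
ft_force: [1.1, 0.4, 4.8]
grip_width: 0.0001
```

```bash
python3 -m pendant '[{"gripper":255,"dp":[1,0,8],"spin":0},{"gripper":255,"dp":[1,0,8],"spin":0},{"gripper":255,"dp":[1,0,8],"spin":0},{"gripper":255,"dp":[1,0,8],"spin":0}]'
python3 -m pendant '[{"gripper":255,"dp":[1,0,8],"spin":0},{"gripper":255,"dp":[1,0,8],"spin":0},{"gripper":255,"dp":[1,0,8],"spin":0}]'
```

```text
time: 5.62
position: [0.6611, 0.1059, 0.1329]
orientation: [-0.067, 0.998, -0.006, 0.007]
ft_force: [2.1, 0.4, 4.8]
grip_width: -0.0002
time: 5.87
position: [0.6603, 0.1051, 0.1085]
orientation: [-0.067, 0.998, -0.006, 0.011]
ft_force: [2.7, 0.9, 5.5]
grip_width: -0.0003
```

```bash
python3 -m pendant '[{"gripper":255,"dp":[0,0,7],"spin":0},{"gripper":255,"dp":[0,0,6],"spin":0},{"gripper":255,"dp":[0,0,4],"spin":0}]'
python3 -m pendant '[{"gripper":255,"dp":[0,0,4],"spin":0}]'
python3 -m pendant '[{"gripper":255,"dp":[0,0,4],"spin":0}]'
python3 -m pendant '[{"gripper":255,"dp":[0,0,4],"spin":0}]'
```

```text
time: 6.12
position: [0.6609, 0.1049, 0.089]
orientation: [-0.067, 0.998, -0.006, 0.011]
ft_force: [2.6, 1.9, 4.3]
grip_width: -0.0002
time: 6.2
position: [0.6613, 0.105, 0.0857]
orientation: [-0.067, 0.998, -0.006, 0.011]
ft_force: [-11.8, -0.9, 38.8]
grip_width: 0.0002
time: 6.28
position: [0.6614, 0.105, 0.0856]
orientation: [-0.067, 0.998, -0.006, 0.01]
ft_force: [-18.0, 0.5, 40.5]
grip_width: -0.0001
time: 6.37
position: [0.6615, 0.105, 0.0858]
orientation: [-0.067, 0.998, -0.006, 0.009]
ft_force: [-10.6, -1.5, 24.0]
grip_width: -0.0001
```

The board is flat on its stop: TCP z is 0.0857, against an expected 0.086. I'll back straight off and check.

```bash
python3 -m pendant '[{"gripper":255,"dp":[0,0,-10],"spin":0},{"gripper":255,"dp":[0,0,-30],"spin":0},{"gripper":255,"dp":[0,0,-40],"spin":0},{"gripper":255,"dp":[0,0,-40],"spin":0},{"gripper":255,"dp":[0,0,-40],"spin":0}]'
python3 -m pendant '[{"gripper":255,"dp":[30,25,0],"spin":0},{"gripper":255,"dp":[30,25,0],"spin":0},{"gripper":255,"dp":[30,25,0],"spin":0},{"gripper":255,"dp":[30,25,0],"spin":0},{"gripper":255,"dp":[0,0,0],"spin":0}]'
python3 - <<'E'
from h import *
i,W=cloud("top"); cv2.imwrite("pics/top2.png",i); W0=np.load("top.npy")
for y in(-.07,0,.085):
  for a in (.05,.12,.17,.21):
    e=np.array([.9886,.1506]);ey=np.array([-.1506,.9886]);p=(.481+a)*e+(.0049+y)*ey
    D=np.hypot(W[...,0]-p[0],W[...,1]-p[1]);m=D<.008;print(y,a,np.nanmedian(W[m][:,2]).round(4) if m.sum() else None)
Q=W[(abs(W[...,0]-.607)<.01)&(abs(W[...,1]+.069)<.01)];print("paddle z",np.median(Q[:,2]).round(4))
a=cv2.imread("pics/top1.png");df=cv2.absdiff(a,i).max(2)>40;print("changed cols/rows far right (x>340):",df[:330,340:].sum(),"left <200, row<330:",df[:330,:200].sum())
E
```

```text
time: 6.78
position: [0.6464, 0.1051, 0.2295]
orientation: [-0.067, 0.998, -0.008, -0.016]
ft_force: [-0.5, 0.0, -0.6]
grip_width: -0.0004
time: 7.2
position: [0.5095, 0.1877, 0.235]
orientation: [-0.064, 0.998, -0.01, -0.017]
ft_force: [0.9, 0.2, -0.3]
grip_width: 0.0003
-0.07 0.05 0.0654
-0.07 0.12 0.0663
-0.07 0.17 0.0664
-0.07 0.21 0.0647
0 0.05 0.0669
0 0.12 0.0669
0 0.17 0.066
0 0.21 0.0652
0.085 0.05 0.5271
0.085 0.12 0.0667
0.085 0.17 0.0669
0.085 0.21 0.0656
paddle z 0.1043
changed cols/rows far right (x>340): 0 left <200, row<330: 9065
```

View pics/top2.png

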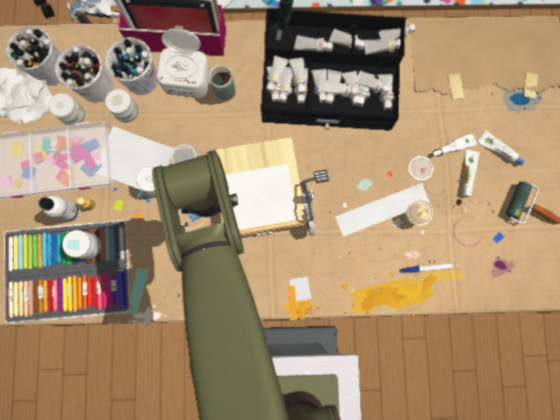

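The top view shows the board flat, with an even face height of 65–67 mm. The paddle is still down at (321,176), z about 0.104. The cup, pen and jars are where they were, and the arm is clear. I'll hand it in.

```bash
python3 -c "
from h import *
print(order.close_job())"
```

```text
the job is handed in; nothing more can be done
None
```

The easel is folded flat and the job is handed in, at about 7.3 s of the 38 s allowed. I pressed the paddle to its stop with shut fingertips, backed off and saw it stayed down. Only then did I push the board down near its free edge.

- **Paddle:** its face went from z ≈ 0.119 m to 0.106 m, with up to 28 N at the stop. It read 0.104 m at the end, so it is still down.
- **Board:** it took about 5 N all the way down with no tooth catching, then hit the box firmly at up to about 40 N on the fingertips. That is close to the 40 N limit given for the arm and gripper body. The face reads a level 65–67 mm (64 mm nominal, calibration good to about 2 mm). One sample point was hidden by the arm and gave no usable reading.
- **Bystanders:** the right side of the top picture, with the cup and pen, is unchanged. On the left, where the jars are, the arm's own movement spoiled the picture comparison, so I checked that side only by eye and saw nothing moved.
- **Arm:** it was clear of everything at hand-in, with wrist force under 1 N.

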